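# Load the polisher's rack with glass flats by colour

## Task

Move the four glass flats with red, yellow, green and blue edge guards out of the plain grey storage rack into the loading rack, each into the slot whose end blocks match its guard, standing upright and fully seated on the slot's floor. They are finished glass: lower them into the slots, do not drop them or tip them over, and leave the white-guarded flat that is already loaded standing where it is. Finish with every flat let go and at rest.

Things in the scene. Friction and masses are not known exactly. Their poses are not given: they have to be found in the camera images.
- flat_red: loose glass flat, 0.1 to 0.2 kg, in a storage rack slot (sizes in mm). Clear plate 80 wide (own x) x 8 thick (own y) with a red plastic guard on top, 84 wide x 12 thick, from 70 to 90 above the underside (90 = full height). Origin: centre of underside; z up. Grip the guard from above across its 12 mm (own y). Neighbours at 50 pitch, 38 clear between guards. Either way round is the same.
- flat_yellow: loose glass flat, 0.1 to 0.2 kg, in a storage rack slot (sizes in mm). Clear plate 80 wide (own x) x 8 thick (own y) with a yellow plastic guard on top, 84 wide x 12 thick, from 70 to 90 above the underside (90 = full height). Origin: centre of underside; z up. Grip the guard from above across its 12 mm (own y). Neighbours at 50 pitch, 38 clear between guards. Either way round is the same.
- flat_green: loose glass flat, 0.1 to 0.2 kg, in a storage rack slot (sizes in mm). Clear plate 80 wide (own x) x 8 thick (own y) with a green plastic guard on top, 84 wide x 12 thick, from 70 to 90 above the underside (90 = full height). Origin: centre of underside; z up. Grip the guard from above across its 12 mm (own y). Neighbours at 50 pitch, 38 clear between guards. Either way round is the same.
- flat_blue: loose glass flat, 0.1 to 0.2 kg, in a storage rack slot (sizes in mm). Clear plate 80 wide (own x) x 8 thick (own y) with a blue plastic guard on top, 84 wide x 12 thick, from 70 to 90 above the underside (90 = full height). Origin: centre of underside; z up. Grip the guard from above across its 12 mm (own y). Neighbours at 50 pitch, 38 clear between guards. Either way round is the same.
- flat_white: the same kind of glass flat with a white guard, already standing in the white slot of the loading rack; to be left there. Same sizes, origin and axes as the others.
- slot_red: fixed black slot with red end blocks, empty (sizes in mm); one of five in a row (own y, 50 pitch) on an aluminium base. Origin: centre of underside, 8 above table; x along the slot. Floor, where a flat rests, 6 above origin; slot 12 wide, flaring from height 34 to a 32 wide mouth at 46. End blocks 16 long, 38 wide, top 40 above origin, at x = +-48 to +-64 (8 play each end).
- slot_yellow: fixed black slot with yellow end blocks, empty (sizes in mm); one of five in a row (own y, 50 pitch) on an aluminium base. Origin: centre of underside, 8 above table; x along the slot. Floor, where a flat rests, 6 above origin; slot 12 wide, flaring from height 34 to a 32 wide mouth at 46. End blocks 16 long, 38 wide, top 40 above origin, at x = +-48 to +-64 (8 play each end).
- slot_green: fixed black slot with green end blocks, empty (sizes in mm); one of five in a row (own y, 50 pitch) on an aluminium base. Origin: centre of underside, 8 above table; x along the slot. Floor, where a flat rests, 6 above origin; slot 12 wide, flaring from height 34 to a 32 wide mouth at 46. End blocks 16 long, 38 wide, top 40 above origin, at x = +-48 to +-64 (8 play each end).
- slot_blue: fixed black slot with blue end blocks, empty (sizes in mm); one of five in a row (own y, 50 pitch) on an aluminium base. Origin: centre of underside, 8 above table; x along the slot. Floor, where a flat rests, 6 above origin; slot 12 wide, flaring from height 34 to a 32 wide mouth at 46. End blocks 16 long, 38 wide, top 40 above origin, at x = +-48 to +-64 (8 play each end).
- store_rack: fixed storage rack (sizes in mm): steel base 140 x 210, four grey slots with dark steel end blocks at own y = -75, -25, 25, 75, holding the four coloured flats in any order. Slot floors 14 above the table, mouths 54 above it. Origin: centre of underside, on the table; x along the slots. It stands left or right of the loading rack.
Things that resemble listed ones, but are neither listed nor needed, are in the scene too. Leave any orange or pink look-alike of the flat_blue alone.

How it is judged:
By the outcome, as a careful person would: the job done as asked, in the order asked, and still so for the second after the job is handed in, with the robot touching nothing.
It also fails if it takes over 120 s, if anything falls off the work surface, if the arm or the gripper's body presses on something with over 40 N, if the wrist force passes 120 N, or if a joint passes its speed limit or range.

## Robot

A 7-joint arm with a two-finger parallel gripper is mounted at the origin on the work surface. World frame = base frame: x ahead of the robot, y to its left, z up, the work surface at z = 0. Lengths are in m, angles in rad, forces in N, time in s.
With the tool pointing down it reaches from about 0.4 to 0.85 m from the base axis. Payload 10.4 kg.
Tool frame: the origin (TCP) lies at the very end of the fingers, on their centre line; the grasp point (between the pads) lies 19 mm behind it; z points along the fingers, y is the line along which they close (so a half turn about z gives the same grasp; the last joint's range is limited). The gripper opens to 85 mm and grips with 20 to 120 N. Pads are 22 mm wide; open, the fingers measure 114 mm over their backs; the gripper's body (76 mm by 85 mm) begins 54 mm behind the grasp point. The pads swing forward as they close: fully open they stand 13 mm farther back than shut.
Start: joints at [1.102, 0.332, -0.065, 1.46, 0.022, 1.35, -0.088], TCP at [0.27, -0.564, 0.231] pointing down, gripper open.
Joint ranges: [-2.6, 2.6], [-0.5, 2.12], [-1.47, 1.34], [0.16, 2.42], [-1.27, 4.41], [0.06, 2.06], [-2.6, 2.6]. Speed limits (rad/s): [2.22, 2.22, 2.79, 2.79, 3.14, 3.14, 3.14].

## Interface

Orientations are given as a unit quaternion [x, y, z, w].
In Python, from workcell import manip, optics gives the robot as it stands.
- The arm moves only by the tool jog_arm, never from a script. Its arguments are lists of equal length, an entry for each row: "dr": the turn, a rotation vector about the tool's x, y, z normalised to -1 to 1, where 1 is 4 degrees, a list of three; "translation": the shift along the tool's x, y, z normalised to -1 to 1, where 1 is 0.025 m, a list of three; "jaw": the opening, from 0 (shut) to 1 (fully open). A call has 1 to 10 rows; each row shifts and turns the commanded pose from where the row before left it, along the tool's axes as they then stand; what a row does not reach is not made up. A row lasts 1/10 s, in which the tool goes at most 50 mm and 8.59 degrees, less where a joint would pass 70% of its speed; a pose out of reach is approached as far as the arm can. A call with a number of a shift or a turn outside -1 to 1 is refused whole. A call with a gripper value outside its range is refused whole. The fingers move at their own pace and stop on an object; "squeeze" is the grip in N (left out, the last holds). Time passes only in rows, so rows that do not move let the fingers close. It gives the time, the measured TCP pose, the force, the opening and the grip force at its end, in the units of the state.
- manip.get_obs(): the state, without advancing time (a new reading comes with each control period).
- optics.camera(name): name is "side" or "top"; returns a dict with "color" (420x560x3 uint8, red, green, blue), "mtx" (3x3 intrinsics, pixels), "R" (3x3) and "t" (3): a world point X has camera coordinates R X + t. Camera axes: x right, y down, z forward; pixel columns grow to the right and rows downward; lengths in m; the calibration is good to about 2 mm. A picture is of the moment at which its call begins. There is no depth.
- manip.hand_in(): hands the job in; it is judged then, once.
The state is a dict: "clock": time; "joint_pos": joint angles; "joint_velocities": joint speeds; "tau": joint torques, N m; "position": TCP position; "ee_rot": TCP orientation; "ft_force": force on the tool from outside, world axes, zero at the start; "torque": the same for the moment, N m; "grip_width": opening from 0.0 (shut) to 1.0 (fully open); "grasp_force": force on a finger pad.
Only numpy, scipy, OpenCV 4.12 (cv2) and the standard library are available. Lean on these libraries where they do the work, as an engineer would, in place of code of your own. Each camera call takes 0.05 s, during which the arm holds its last target. There are 200 camera calls.

## Working session

There is one attempt and no reset: what is moved stays moved. The work goes in short steps, Python scripts to look and compute and a tool call to move; the robot and the scene stay as the last step left them, time stands still between calls to the robot, and variables do not carry over. Pictures are saved under pics/ and viewed, at most 14 in all, crops included, and the job is handed in when it is done.

Besides the shell and the picture viewer there is one more tool, called after "Request:" as name(argument=value, ...) on one line, values as JSON. jog_arm: Moves the arm, as the interface text tells. Scaled input: -1 to 1 covers 0.025 m each way for a shift and 4 degrees each way for a turn. Its arguments: {"type":"object","properties":{"dr":{"type":"array","items":{"type":"array","items":{"type":"number"}}},"translation":{"type":"array","items":{"type":"array","items":{"type":"number"}}},"jaw":{"type":"array","items":{"type":"number"}},"squeeze":{"type":"number"}},"required":["dr","translation","jaw"]}

```bash
mkdir -p pics
python3 - <<'E'
from workcell import manip, optics
import cv2,numpy as np,pickle
d={}
for n in("top","side"):
    c=optics.camera(n); d[n]=c; cv2.imwrite(f"pics/{n}0.png",c["color"][:,:,::-1])
    print(n,c["mtx"].round(1).tolist(),(-c["R"].T@c["t"]).round(3),c["R"].round(3).tolist())
pickle.dump(d,open("c0.pkl","wb"))
print(manip.get_obs())
E
```

```text
top [[397.8, 0.0, 277.7], [0.0, 397.8, 218.7], [0.0, 0.0, 1.0]] [ 0.342 -0.038  0.971] [[-0.03, -1.0, 0.001], [-0.979, 0.029, -0.203], [0.203, -0.007, -0.979]]
side [[410.4, 0.0, 273.4], [0.0, 410.4, 204.0], [0.0, 0.0, 1.0]] [0.384 0.532 0.597] [[-0.956, -0.293, -0.002], [-0.201, 0.659, -0.725], [0.214, -0.693, -0.688]]
{'clock': 0.1, 'joint_pos': array([ 1.1024243 ,  0.33280455, -0.06470847,  1.46086697,  0.02153663,
        1.34988979, -0.08850114]), 'joint_velocities': array([-0.00040893, -0.00021016,  0.00099863, -0.00203379, -0.00093102,
       -0.00035617,  0.00227859]), 'tau': array([ 2.79111526e-03, -6.26744270e+01,  5.01522899e-02, -3.92431176e+01,
        1.63958338e-02,  6.95676441e-03, -7.15282681e-05]), 'position': array([ 0.26934623, -0.56360776,  0.23059347]), 'ee_rot': array([ 9.75262006e-01,  2.21051150e-01, -1.37927060e-04, -6.23670116e-04]), 'ft_force': array([0.79659588, 0.25165523, 0.49718415]), 'torque': array([ 0.02419859, -0.02664682, -0.03563415]), 'grasp_force': 0.0, 'grip_width': 1.002404972990762}
```

View pics/top0.png

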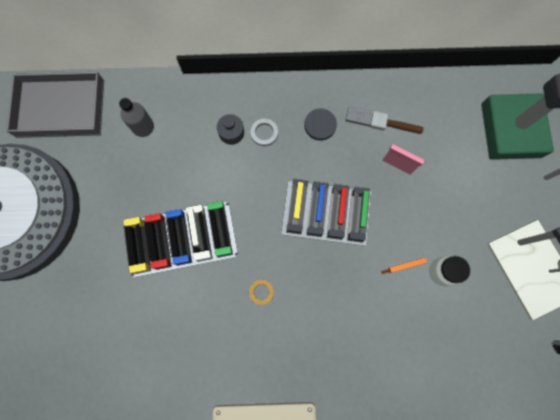

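View pics/side0.png

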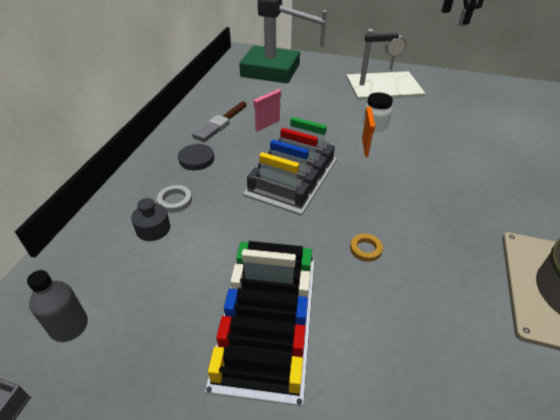

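The top view shows the storage rack at about (326,212), with guards from left to right: yellow (297,200), blue (320,205), red (342,205) and green (364,210). The loading rack is at about (180,238), with slots yellow (135), red (156), blue (178), white (200, occupied) and green (221).

The candidates for flat_blue are the blue guard at (320,205), pink at (404,158) and orange at (405,265). The blue guard in the rack fits by its colour and by standing in a slot. The other two are the look-alikes to leave alone.

```bash
cat > h.py <<'E'
import cv2,numpy as np
from scipy.spatial.transform import Rotation as Ro
RNG={"red":[(0,10),(172,180)],"yellow":[(22,34)],"green":[(50,75)],"blue":[(105,125)]}
def blobs(img,col,smin=140,vmin=60,amin=25):
    h=cv2.cvtColor(img,cv2.COLOR_RGB2HSV); m=0
    for a,b in RNG[col]: m=m|cv2.inRange(h,(a,smin,vmin),(b,255,255))
    cs,_=cv2.findContours(m,cv2.RETR_EXTERNAL,cv2.CHAIN_APPROX_NONE)
    return [c for c in cs if cv2.contourArea(c)>=amin]
def cast(c,uv,z):
    uv=np.asarray(uv,float).reshape(-1,2); C=-c["R"].T@c["t"]
    d=(c["R"].T@np.linalg.inv(c["mtx"])@np.c_[uv,np.ones(len(uv))].T).T
    return C+d*((z-C[2])/d[:,2])[:,None]
def proj(c,X):
    p=c["mtx"]@(c["R"]@np.asarray(X,float)+c["t"]); return p[:2]/p[2]
def tri(c1,u1,c2,u2):
    P=[c["mtx"]@np.c_[c["R"],c["t"]] for c in(c1,c2)]
    X=cv2.triangulatePoints(P[0],P[1],np.array(u1,float).reshape(2,1),np.array(u2,float).reshape(2,1))[:,0]
    return X[:3]/X[3]
E
python3 - <<'E'
from h import *
import pickle
d=pickle.load(open("c0.pkl","rb"))
for n in("top","side"):
  c=d[n]
  for col in RNG:
    for b in blobs(c["color"],col):
        r=cv2.minAreaRect(b); 
        m=cv2.moments(b); u=(m["m10"]/m["m00"],m["m01"]/m["m00"])
        q=cv2.boxPoints(r); L=[np.linalg.norm(q[1]-q[0]),np.linalg.norm(q[2]-q[1])]
        if L[0]>L[1]: e=((q[1]+q[2])/2,(q[0]+q[3])/2)
        else: e=((q[0]+q[1])/2,(q[2]+q[3])/2)
        z=.1 if max(L)>24 and cv2.contourArea(b)>80 else .045
        W=cast(c,e,z); v=W[1]-W[0]
        print(n,col,np.round(u,1),cv2.contourArea(b),np.round(L,1),"z",z,"ctr",cast(c,u,z)[0][:2].round(4),"len",np.linalg.norm(v).round(4),"yaw",np.degrees(np.arctan2(v[1],v[0])).round(1))
c=d["top"]["color"][140:290,110:430,::-1]
cv2.imwrite("pics/crop0.png",cv2.resize(c,(800,375),interpolation=cv2.INTER_CUBIC))
E
```

```text
top red [159.9 263.1] 123.0 [18.6  8.5] z 0.045 ctr [0.437  0.2319] len 0.0427 yaw 98.7
top red [153.8 218.2] 107.0 [18.  9.] z 0.045 ctr [0.5441 0.2496] len 0.0428 yaw 88.3
top red [342.1 205.4] 152.5 [35.5  5.3] z 0.1 ctr [ 0.5487 -0.1902] len 0.0826 yaw 170.9
top yellow [138.9 267.3] 127.0 [18.8  8.4] z 0.045 ctr [0.4288 0.2803] len 0.043 yaw 99.7
top yellow [133.3 222.3] 111.0 [18.6  8.6] z 0.045 ctr [0.5356 0.2979] len 0.0436 yaw 100.0
top yellow [298.2 200. ] 123.5 [35.6  4.6] z 0.1 ctr [ 0.5643 -0.0918] len 0.083 yaw 170.3
top green [364.6 201.5] 47.0 [34.3  4.1] z 0.045 ctr [ 0.5698 -0.2544] len 0.0844 yaw 172.0
top blue [181.3 258.9] 113.5 [16.9  8.4] z 0.045 ctr [0.4453 0.1825] len 0.0389 yaw 99.7
top blue [174.3 214. ] 95.5 [16.4  8.1] z 0.045 ctr [0.5529 0.2011] len 0.0388 yaw 98.1
top blue [320.1 202.4] 144.0 [36.4  5.2] z 0.1 ctr [ 0.5572 -0.141 ] len 0.0848 yaw 171.3
side red [298.2 339.5] 291.5 [31. 11.] z 0.1 ctr [0.4323 0.2682] len 0.0438 yaw 99.3
side red [223.5 331. ] 291.5 [30.6 13.1] z 0.1 ctr [0.5302 0.2854] len 0.044 yaw 104.1
side red [298.6 136.5] 310.0 [ 9.
[... 262 characters left out ...]
 392.0 [11.1 41.7] z 0.1 ctr [ 0.5629 -0.0853] len 0.0879 yaw 169.7
side green [305.9 258.5] 159.0 [21.1  9.2] z 0.045 ctr [0.4627 0.0903] len 0.0462 yaw 99.3
side green [241.2 250.4] 84.5 [20.9  8.2] z 0.045 ctr [0.5751 0.1056] len 0.0459 yaw 99.2
side green [307.9 125.2] 266.5 [ 8.6 35.9] z 0.1 ctr [ 0.5399 -0.2313] len 0.083 yaw 170.8
side green [270.7  58.5] 567.0 [18.6 53.1] z 0.1 ctr [ 0.72   -0.5332] len 0.1546 yaw -178.7
side blue [300.9 309.5] 238.5 [27.3 10.2] z 0.1 ctr [0.44   0.2238] len 0.0434 yaw 100.1
side blue [230.4 301.7] 241.0 [27.1 11.3] z 0.1 ctr [0.5379 0.2406] len 0.0439 yaw 103.2
side blue [289.3 148.8] 343.5 [10.2 38.7] z 0.1 ctr [ 0.5558 -0.1344] len 0.084 yaw 170.8
```

View pics/crop0.png

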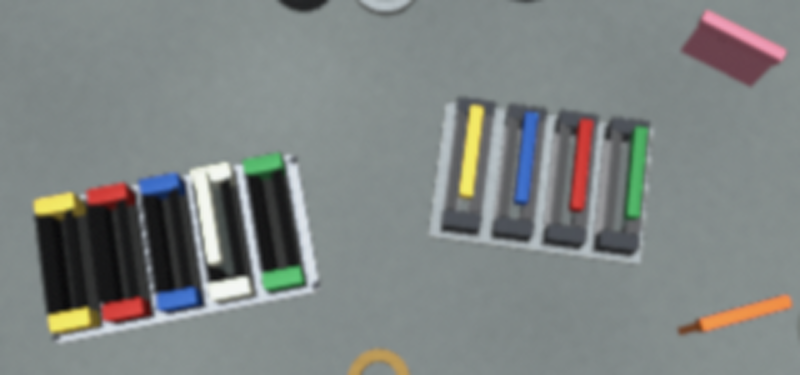

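Run:
```python
from h import *
import pickle
d=pickle.load(open("c0.pkl","rb"))
RNG["green"]=[(45,85)]; RNG["white"]=[(0,180)]
def msk(c,col,box,vq=None):
    x0,y0,x1,y1=box; im=cv2.resize(c["color"][y0:y1,x0:x1],None,fx=4,fy=4,interpolation=cv2.INTER_CUBIC)
    h=cv2.cvtColor(im,cv2.COLOR_RGB2HSV);m=0
    for a,b in RNG[col]: m=m|cv2.inRange(h,(a,120,40),(b,255,255))
    if col=="white": m=cv2.inRange(h,(0,0,170),(180,60,255))
    out=[]
    for k in cv2.findContours(m,cv2.RETR_EXTERNAL,cv2.CHAIN_APPROX_NONE)[0]:
        if cv2.contourArea(k)<400: continue
        mm=np.zeros_like(m); cv2.drawContours(mm,[k],-1,255,-1); mm&=m
        v=h[:,:,2][mm>0]; t,_=cv2.threshold(v.reshape(-1,1),0,255,cv2.THRESH_OTSU)
        hi=((mm>0)&(h[:,:,2]>t)).astype(np.uint8)
        f=lambda q:((np.array(q.nonzero()[::-1]).mean(1)+.5)/4-.5+[x0,y0])
        out.append((f(mm),f(hi),cv2.contourArea(k)/16,hi.sum()/16,np.median(v[v>t]),np.median(v[v<=t])))
    return out
S={"top":(290,175,375,250),"side":(240,110,340,210)}
L={"top":(118,195,242,275),"side":(205,235,320,400)}
for col in["red","yellow","green","blue"]:
    g={n:msk(d[n],col,S[n]) for n in S}
    for n in g: print(col,n,[(o[0].round(1),round(o[2])) for o in g[n]],[cast(d[n],o[0],.094)[0][:2].round(4) for o in g[n]])
    print("   tri",tri(d["top"],g["top"][0][0],d["side"],g["side"][0][0]).round(4))
for col in["yellow","red","blue","white","green"]:
  for n in L:
    W=[(cast(d[n],o[1],.048)[0][:2].round(4),np.round(o[1],1),np.round(o[2:],0)) for o in msk(d[n],col,L[n])]
    print(col,n,W, "mean",np.mean([w[0] for w in W],0).round(4))
```

```text
red top [(array([342.1, 205.4]), 203)] [array([ 0.5504, -0.1913])]
red side [(array([298.7, 136.5]), 357), (array([266.6, 118.5]), 280)] [array([ 0.5504, -0.1916]), array([ 0.6386, -0.2403])]
   tri [ 0.5503 -0.1913  0.0942]
yellow top [(array([298.1, 200. ]), 190)] [array([ 0.5659, -0.092 ])]
yellow side [(array([278.9, 162.2]), 441)] [array([ 0.5657, -0.0928])]
   tri [ 0.5656 -0.092   0.0947]
green top [(array([364. , 208.5]), 178)] [array([ 0.5415, -0.2402])]
green side [(array([308. , 125.2]), 316)] [array([ 0.5418, -0.2407])]
   tri [ 0.5415 -0.2401  0.0944]
blue top [(array([320.1, 202.4]), 196)] [array([ 0.5587, -0.1417])]
blue side [(array([289.1, 148.7]), 397)] [array([ 0.5582, -0.1426])]
   tri [ 0.5582 -0.1417  0.0948]
yellow top [(array([0.4277, 0.2829]), array([137.3, 267.7]), array([159., 109., 238., 117.])), (array([0.5377, 0.3012]), array([131.5, 221.2]), array([150.,  96., 238., 101.]))] mean [0.4827 0.2921]
yellow side [(array([0.4292, 0.2848]), array([295.9, 369.9]), array([431., 296., 238., 117.])), (array([0.5396, 0.3034]), array([215.5, 359.7]), array([449., 28
[... 929 characters left out ...]
n [0.4973 0.1324]
white side [(array([0.5646, 0.1555]), array([236.5, 272.9]), array([160., 137., 230., 191.])), (array([0.46  , 0.2757]), array([276.1, 357.5]), array([1167.,  920.,  215.,  188.])), (array([0.5263, 0.1024]), array([268.3, 254.3]), array([295., 242., 231., 193.]))] mean [0.517  0.1779]
green top [(array([0.4611, 0.0857]), array([222.7, 250.7]), array([110.,  82., 191., 127.])), (array([0.5706, 0.1041]), array([214.9, 205.3]), array([ 93.,  73., 184.,  84.]))] mean [0.5158 0.0949]
green side [(array([0.4625, 0.0879]), array([306.4, 256.4]), array([195., 145., 151.,  67.])), (array([0.575 , 0.1041]), array([241.5, 248.6]), array([114.,  93., 150.,  67.]))] mean [0.5188 0.096 ]
```

The enlarged crop shows the four coloured guards in the storage rack, with pink at the upper right and orange at the lower right, both outside it. So the blue flat is the one in slot 2 of the rack. Next I turn the tool to the storage rack's heading.

Request:
jog_arm(dr=[[0,0,0.96],[0,0,0.96],[0,0,0.96],[0,0,0.96],[0,0,0.96],[0,0,0.96],[0,0,0.96],[0,0,0.96],[0,0,0.96],[0,0,0.04]], translation=[[0,0,0],[0,0,0],[0,0,0],[0,0,0],[0,0,0],[0,0,0],[0,0,0],[0,0,0],[0,0,0],[0,0,0]], jaw=[0.45,0.45,0.45,0.45,0.45,0.45,0.45,0.45,0.45,0.45], squeeze=30)

```text
clock: 1.1
position: [0.2694, -0.5637, 0.2309]
ee_rot: [0.997, -0.081, -0.0, -0.0]
ft_force: [-0.3, -0.3, 0.4]
grip_width: 0.452
grasp_force: 0.0
```

```bash
cat > g.py <<'E'
# python3 g.py x y z yaw : turn and shifts, in units, after the turn, tool axes
import sys,numpy as np
from scipy.spatial.transform import Rotation as Ro
from workcell import manip
o=manip.get_obs(); R=Ro.from_quat(o["ee_rot"]).as_matrix(); p=np.array(o["position"])
yaw=np.degrees(np.arctan2(R[1,0],R[0,0]))
print("t",round(o["clock"],2),"p",p.round(4),"yaw",yaw.round(2),"tiltz",R[:,2].round(4),"jaw",round(o["grip_width"],3),"gf",round(o["grasp_force"],1),"f",np.round(o["ft_force"],1))
a=sys.argv[1:]
while a:
    x,y,z,w=map(float,a[:4]); a=a[4:]
    q=np.radians(w); T=np.array([[np.cos(q),np.sin(q),0],[np.sin(q),-np.cos(q),0],[0,0,-1]])
    print("turn z",round((yaw-w)/4,3),"shift",(T.T@(np.array([x,y,z])-p)/.025).round(3)); p=np.array([x,y,z]);yaw=w
E
python3 g.py .35 -.40 .231 -9.2 .5503 -.1913 .231 -9.2
```

```text
t 1.1 p [ 0.2694 -0.5637  0.2309] yaw -9.24 tiltz [-4.e-04  6.e-04 -1.e+00] jaw 0.452 gf 0.0 f [-0.3 -0.3  0.4]
turn z -0.011 shift [ 2.135e+00 -6.980e+00 -5.000e-03]
turn z 0.0 shift [ 6.574 -9.522  0.   ]
```

Request:
jog_arm(dr=[[0,0,0],[0,0,0],[0,0,0],[0,0,0],[0,0,0],[0,0,0],[0,0,0],[0,0,0],[0,0,0],[0,0,0]], translation=[[0.21,-0.7,0],[0.21,-0.7,0],[0.21,-0.7,0],[0.21,-0.7,0],[0.21,-0.7,0],[0.21,-0.7,0],[0.21,-0.7,0],[0.21,-0.7,0],[0.21,-0.7,0],[0.21,-0.7,0]], jaw=[0.45,0.45,0.45,0.45,0.45,0.45,0.45,0.45,0.45,0.45])

```text
clock: 2.1
position: [0.3499, -0.398, 0.2315]
ee_rot: [0.997, -0.08, 0.0, 0.0]
ft_force: [0.7, 0.8, 1.6]
grip_width: 0.448
grasp_force: 0.0
```

Request:
jog_arm(dr=[[0,0,0],[0,0,0],[0,0,0],[0,0,0],[0,0,0],[0,0,0],[0,0,0],[0,0,0],[0,0,0],[0,0,0]], translation=[[0.66,-0.95,0],[0.66,-0.95,0],[0.66,-0.95,0],[0.66,-0.95,0],[0.66,-0.95,0],[0.66,-0.95,0],[0.66,-0.95,0],[0.66,-0.95,0],[0.66,-0.95,0],[0.66,-0.95,0]], jaw=[0.45,0.45,0.45,0.45,0.45,0.45,0.45,0.45,0.45,0.45])

```text
clock: 3.1
position: [0.5506, -0.1895, 0.2315]
ee_rot: [0.997, -0.08, 0.0, 0.0]
ft_force: [-0.8, -0.6, -0.0]
grip_width: 0.45
grasp_force: 0.0
```

```bash
python3 g.py .5503 -.1913 .12 -9.2 .5503 -.1913 .075 -9.2
```

```text
t 3.1 p [ 0.5506 -0.1895  0.2315] yaw -9.14 tiltz [ 3.e-04 -4.e-04 -1.e+00] jaw 0.45 gf 0.0 f [-0.8 -0.6 -0. ]
turn z 0.015 shift [-2.000e-03  7.100e-02  4.461e+00]
turn z 0.0 shift [0.  0.  1.8]
```

Request:
jog_arm(dr=[[0,0,0],[0,0,0],[0,0,0],[0,0,0],[0,0,0],[0,0,0],[0,0,0],[0,0,0],[0,0,0],[0,0,0]], translation=[[0,0.07,0],[0,0,0.9],[0,0,0.9],[0,0,0.9],[0,0,0.9],[0,0,0.9],[0,0,0.7],[0,0,0.6],[0,0,0.36],[0,0,0]], jaw=[0.45,0.45,0.45,0.45,0.45,0.45,0.45,0.45,0.45,0.45])

```text
clock: 4.1
position: [0.549, -0.193, 0.0764]
ee_rot: [0.997, -0.08, -0.001, -0.0]
ft_force: [0.3, -0.7, 0.3]
grip_width: 0.449
grasp_force: 0.0
```

Request:
jog_arm(dr=[[0,0,0],[0,0,0],[0,0,0],[0,0,0],[0,0,0],[0,0,0],[0,0,0],[0,0,0]], translation=[[0,0,0],[0,0,0],[0,0,0],[0,0,0],[0,0,0],[0,0,0],[0,0,0],[0,0,0]], jaw=[0.35,0.28,0.22,0.17,0.1,0.05,0.05,0.05], squeeze=40)

```text
clock: 4.9
position: [0.5501, -0.1932, 0.0778]
ee_rot: [0.997, -0.08, 0.0, 0.0]
ft_force: [-0.7, 1.1, 4.8]
grip_width: 0.132
grasp_force: 40.5
```

```bash
python3 - <<'E'
from workcell import optics
import cv2,numpy as np
a=optics.camera("side")["color"][60:240,200:400,::-1]; b=optics.camera("top")["color"][140:290,260:410,::-1]
cv2.imwrite("pics/grip1.png",np.hstack([cv2.resize(a,(400,360)),cv2.resize(b,(360,360))]))
E
python3 g.py .5503 -.1913 .231 -9.2
```

```text
t 5.0 p [ 0.5502 -0.1931  0.0778] yaw -9.17 tiltz [ 9.e-04 -3.e-04 -1.e+00] jaw 0.134 gf 40.5 f [-1.3  0.5  5.8]
turn z 0.007 shift [-6.000e-03 -7.400e-02 -6.128e+00]
```

View pics/grip1.png

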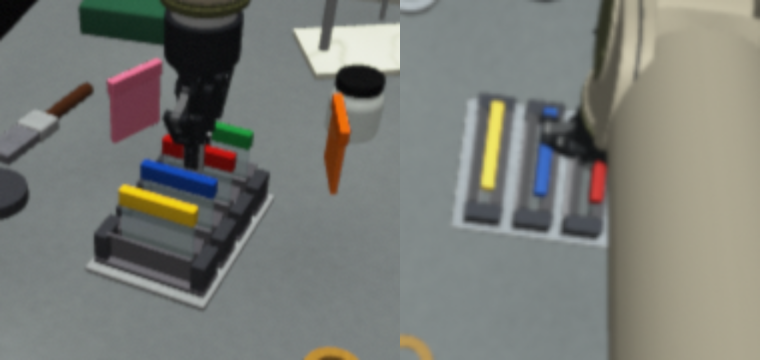

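The crop shows the jaws closed across the middle of the red guard, at about (195,155) in the side half. The neighbouring flats are clear and undisturbed. Now I lift.

Request:
jog_arm(dr=[[0,0,0],[0,0,0],[0,0,0],[0,0,0],[0,0,0],[0,0,0],[0,0,0],[0,0,0],[0,0,0],[0,0,0]], translation=[[0,0,-0.2],[0,0,-0.4],[0,0,-0.6],[0,0,-0.8],[0,0,-0.8],[0,0,-0.8],[0,0,-0.8],[0,0,-0.8],[0,0,-0.6],[0,0,-0.3]], jaw=[0.05,0.05,0.05,0.05,0.05,0.05,0.05,0.05,0.05,0.05])

```text
clock: 6.0
position: [0.5502, -0.1932, 0.232]
ee_rot: [0.997, -0.08, 0.001, 0.0]
ft_force: [-0.0, -1.3, -1.8]
grip_width: 0.132
grasp_force: 39.5
```

```bash
python3 g.py .4919 .2440 .231 9.5
```

```text
t 6.0 p [ 0.5502 -0.1932  0.232 ] yaw -9.18 tiltz [ 2.3e-03 -9.0e-04 -1.0e+00] jaw 0.132 gf 39.5 f [-0.  -1.3 -1.8]
turn z -4.669 shift [  0.586 -17.634   0.041]
```

Request:
jog_arm(dr=[[0,0,-0.3],[0,0,-0.6],[0,0,-0.8],[0,0,-0.9],[0,0,-0.9],[0,0,-0.7],[0,0,-0.47],[0,0,0],[0,0,0],[0,0,0]], translation=[[0,0,0],[0,0,0],[0,0,0],[0,0,0],[0,0,0],[0,0,0],[0,0,0],[0.02,-0.3,0],[0.03,-0.7,0],[0.03,-0.9,0]], jaw=[0.05,0.05,0.05,0.05,0.05,0.05,0.05,0.05,0.05,0.05])

```text
clock: 7.0
position: [0.5434, -0.1447, 0.2292]
ee_rot: [0.997, 0.082, -0.0, -0.0]
ft_force: [0.5, 0.3, -1.8]
grip_width: 0.134
grasp_force: 39.4
```

Request:
jog_arm(dr=[[0,0,0],[0,0,0],[0,0,0],[0,0,0],[0,0,0],[0,0,0],[0,0,0],[0,0,0],[0,0,0],[0,0,0]], translation=[[0.04,-0.9,0],[0.03,-0.9,0],[0.03,-0.9,0],[0.03,-0.9,0],[0.03,-0.9,0],[0.03,-0.9,0],[0.03,-0.9,0],[0.03,-0.9,0],[0.03,-0.9,0],[0.03,-0.9,0]], jaw=[0.05,0.05,0.05,0.05,0.05,0.05,0.05,0.05,0.05,0.05])

```text
clock: 8.0
position: [0.5132, 0.0797, 0.2296]
ee_rot: [0.997, 0.083, -0.0, 0.0]
ft_force: [0.0, 0.7, -2.5]
grip_width: 0.134
grasp_force: 39.4
```

Request:
jog_arm(dr=[[0,0,0],[0,0,0],[0,0,0],[0,0,0],[0,0,0],[0,0,0],[0,0,0],[0,0,0],[0,0,0],[0,0,0]], translation=[[0.03,-0.9,0],[0.03,-0.9,0],[0.03,-0.9,0],[0.03,-0.9,0],[0.03,-0.9,0],[0.03,-0.9,0],[0.03,-0.7,0],[0.03,-0.4,0],[0,-0.23,0],[0,0,0]], jaw=[0.05,0.05,0.05,0.05,0.05,0.05,0.05,0.05,0.05,0.05])

```text
clock: 9.0
position: [0.492, 0.2448, 0.2297]
ee_rot: [0.997, 0.083, -0.0, 0.0]
ft_force: [0.7, 0.7, -1.6]
grip_width: 0.13
grasp_force: 39.4
```

```bash
python3 g.py .4919 .2440 .13 9.5 .4919 .2440 .078 9.5
```

```text
t 9.0 p [0.492  0.2448 0.2297] yaw 9.56 tiltz [-2.e-04 -1.e-04 -1.e+00] jaw 0.13 gf 39.4 f [ 0.7  0.7 -1.6]
turn z 0.014 shift [-0.008  0.031  3.987]
turn z 0.0 shift [0.   0.   2.08]
```

Request:
jog_arm(dr=[[0,0,0],[0,0,0],[0,0,0],[0,0,0],[0,0,0],[0,0,0],[0,0,0],[0,0,0],[0,0,0]], translation=[[0,0.03,0.3],[0,0,0.6],[0,0,0.8],[0,0,0.8],[0,0,0.7],[0,0,0.5],[0,0,0.25],[0,0,0],[0,0,0]], jaw=[0.05,0.05,0.05,0.05,0.05,0.05,0.05,0.05,0.05])

```text
clock: 9.9
position: [0.493, 0.2435, 0.1315]
ee_rot: [0.997, 0.083, 0.0, -0.0]
ft_force: [-0.1, 0.2, -1.2]
grip_width: 0.131
grasp_force: 39.5
```

```bash
python3 - <<'E'
from workcell import optics
from h import *
import pickle
S=optics.camera("side"); T=optics.camera("top"); pickle.dump((S,T),open("c1.pkl","wb"))
a=S["color"][190:410,170:350,::-1]; b=T["color"][180:290,100:250,::-1]
cv2.imwrite("pics/over1.png",np.hstack([cv2.resize(a,(327,400)),cv2.resize(b,(470,400))]))
for c in(S,T):
    for k in blobs(c["color"],"red"):
        m=cv2.moments(k); u=(m["m10"]/m["m00"],m["m01"]/m["m00"]); print(np.round(u,1),cv2.contourArea(k),cv2.minAreaRect(k)[1],cast(c,u,.146)[0].round(4))
E
python3 g.py .4919 .2440 .078 9.5
```

```text
[298.2 339.5] 293.5 (11.128094673156738, 31.059009552001953) [0.4279 0.2927 0.146 ]
[223.7 331. ] 298.5 (13.076918601989746, 30.411439895629883) [0.5165 0.3082 0.146 ]
[278.7 292.9] 366.0 (26.522960662841797, 15.539885520935059) [0.4686 0.2369 0.146 ]
[233.9 287.2] 143.5 (14.0, 17.0) [0.5275 0.2456 0.146 ]
[160.1 263. ] 119.0 (8.586502075195312, 17.8885440826416) [0.4267 0.202  0.146 ]
[141.9 242. ] 99.0 (17.960512161254883, 7.778174877166748) [0.4718 0.2414 0.146 ]
t 10.0 p [0.4931 0.2437 0.1319] yaw 9.5 tiltz [ 1.4e-03  4.0e-04 -1.0e+00] jaw 0.132 gf 39.4 f [ 0.3 -0.6 -0.5]
turn z -0.0 shift [-0.045 -0.021  2.154]
```

View pics/over1.png

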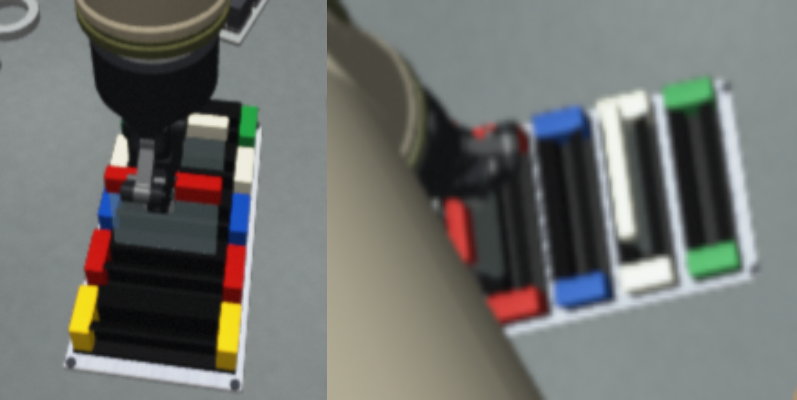

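The red flat hangs upright over the red slot. In the side half, its guard at about (160,185) lines up between the red end blocks. I lower it slowly.

Request:
jog_arm(dr=[[0,0,0],[0,0,0],[0,0,0],[0,0,0],[0,0,0],[0,0,0],[0,0,0],[0,0,0],[0,0,0],[0,0,0]], translation=[[-0.04,-0.02,0.2],[0,0,0.3],[0,0,0.3],[0,0,0.3],[0,0,0.3],[0,0,0.2],[0,0,0.2],[0,0,0.15],[0,0,0.1],[0,0,0]], jaw=[0.05,0.05,0.05,0.05,0.05,0.05,0.05,0.05,0.05,0.05])

```text
clock: 11.0
position: [0.4915, 0.2437, 0.0795]
ee_rot: [0.997, 0.083, -0.0, 0.0]
ft_force: [-0.1, -0.7, -1.1]
grip_width: 0.131
grasp_force: 39.5
```

```bash
python3 g.py .4919 .2440 .078 9.5
```

```text
t 11.0 p [0.4915 0.2437 0.0795] yaw 9.51 tiltz [-3.e-04 -2.e-04 -1.e+00] jaw 0.131 gf 39.5 f [-0.1 -0.7 -1.1]
turn z 0.001 shift [ 0.019 -0.009  0.062]
```

Request:
jog_arm(dr=[[0,0,0],[0,0,0],[0,0,0],[0,0,0],[0,0,0]], translation=[[0,0,0.04],[0,0,0.04],[0,0,0.03],[0,0,0],[0,0,0]], jaw=[0.05,0.05,0.05,0.05,0.05])

```text
clock: 11.5
position: [0.4918, 0.244, 0.0778]
ee_rot: [0.997, 0.083, 0.0, 0.0]
ft_force: [-3.3, -1.4, 5.5]
grip_width: 0.132
grasp_force: 40.4
```

Seated: z matches the pick height and there is light contact. I release and rise.

Request:
jog_arm(dr=[[0,0,0],[0,0,0],[0,0,0],[0,0,0],[0,0,0],[0,0,0],[0,0,0],[0,0,0],[0,0,0],[0,0,0]], translation=[[0,0,0],[0,0,0],[0,0,0],[0,0,0],[0,0,0],[0,0,-0.2],[0,0,-0.4],[0,0,-0.6],[0,0,-0.8],[0,0,-0.8]], jaw=[0.17,0.22,0.3,0.4,0.45,0.45,0.45,0.45,0.45,0.45])

```text
clock: 12.5
position: [0.4917, 0.244, 0.1491]
ee_rot: [0.997, 0.083, 0.0, -0.0]
ft_force: [0.7, 0.2, -0.4]
grip_width: 0.446
grasp_force: 0.0
```

Request:
jog_arm(dr=[[0,0,0],[0,0,0],[0,0,0],[0,0,0],[0,0,0.3],[0,0,0.6],[0,0,0.9],[0,0,0.9],[0,0,0.9],[0,0,0.9]], translation=[[0,0,-0.9],[0,0,-0.9],[0,0,-0.9],[0,0,-0.7],[0,0,0],[0,0,0],[0,0,0],[0,0,0],[0,0,0],[0,0,0]], jaw=[0.45,0.45,0.45,0.45,0.45,0.45,0.45,0.45,0.45,0.45])

```text
clock: 13.5
position: [0.4913, 0.2437, 0.232]
ee_rot: [0.997, -0.076, -0.0, 0.0]
ft_force: [0.2, 0.2, -0.4]
grip_width: 0.451
grasp_force: 0.0
```

```bash
python3 g.py .5653 -.0932 .232 -9.2
```

```text
t 13.5 p [0.4913 0.2437 0.232 ] yaw -8.68 tiltz [-2.e-04 -2.e-04 -1.e+00] jaw 0.451 gf 0.0 f [ 0.2  0.2 -0.4]
turn z 0.129 shift [ 5.0770e+00  1.2829e+01 -1.0000e-03]
```

Request:
jog_arm(dr=[[0,0,0.15],[0,0,0],[0,0,0],[0,0,0],[0,0,0],[0,0,0],[0,0,0],[0,0,0],[0,0,0],[0,0,0]], translation=[[0.16,0.4,0],[0.32,0.8,0],[0.38,0.97,0],[0.38,0.97,0],[0.38,0.97,0],[0.38,0.97,0],[0.38,0.97,0],[0.38,0.97,0],[0.38,0.97,0],[0.38,0.97,0]], jaw=[0.45,0.45,0.45,0.45,0.45,0.45,0.45,0.45,0.45,0.45])

```text
clock: 14.5
position: [0.543, 0.0067, 0.2321]
ee_rot: [0.997, -0.079, -0.0, 0.0]
ft_force: [-0.2, 0.3, 0.8]
grip_width: 0.453
grasp_force: 0.0
```

Request:
jog_arm(dr=[[0,0,0],[0,0,0],[0,0,0],[0,0,0],[0,0,0],[0,0,0],[0,0,0]], translation=[[0.38,0.97,0],[0.38,0.97,0],[0.38,0.97,0],[0.24,0.6,0],[0.18,0.36,0],[0,0,0],[0,0,0]], jaw=[0.45,0.45,0.45,0.45,0.45,0.45,0.45])

```text
clock: 15.2
position: [0.5663, -0.0919, 0.2321]
ee_rot: [0.997, -0.079, -0.0, -0.0]
ft_force: [-0.6, 0.4, -0.2]
grip_width: 0.452
grasp_force: 0.0
```

```bash
python3 g.py .5653 -.0932 .077 -9.2
```

```text
t 15.2 p [ 0.5663 -0.0919  0.2321] yaw -9.02 tiltz [-0.e+00  6.e-04 -1.e+00] jaw 0.452 gf 0.0 f [-0.6  0.4 -0.2]
turn z 0.044 shift [-0.032  0.06   6.203]
```

Request:
jog_arm(dr=[[0,0,0.04],[0,0,0],[0,0,0],[0,0,0],[0,0,0],[0,0,0],[0,0,0],[0,0,0],[0,0,0],[0,0,0]], translation=[[-0.03,0.04,0.4],[0,0,0.8],[0,0,0.9],[0,0,0.9],[0,0,0.9],[0,0,0.8],[0,0,0.7],[0,0,0.5],[0,0,0.3],[0,0,0]], jaw=[0.45,0.45,0.45,0.45,0.45,0.45,0.45,0.45,0.45,0.45])

```text
clock: 16.2
position: [0.5649, -0.0934, 0.0762]
ee_rot: [0.997, -0.08, -0.001, -0.0]
ft_force: [-0.7, 0.1, 0.5]
grip_width: 0.452
grasp_force: 0.0
```

Request:
jog_arm(dr=[[0,0,0],[0,0,0],[0,0,0],[0,0,0],[0,0,0],[0,0,0],[0,0,0],[0,0,0]], translation=[[0,0,0],[0,0,0],[0,0,0],[0,0,0],[0,0,0],[0,0,0],[0,0,0],[0,0,0]], jaw=[0.35,0.28,0.22,0.17,0.1,0.05,0.05,0.05])

```text
clock: 17.0
position: [0.5658, -0.0938, 0.0775]
ee_rot: [0.997, -0.081, 0.0, 0.0]
ft_force: [-0.1, 0.1, 6.2]
grip_width: 0.132
grasp_force: 40.4
```

Request:
jog_arm(dr=[[0,0,0],[0,0,0],[0,0,0],[0,0,0],[0,0,0],[0,0,0],[0,0,0],[0,0,0],[0,0,0],[0,0,0]], translation=[[0,0,-0.2],[0,0,-0.4],[0,0,-0.6],[0,0,-0.8],[0,0,-0.8],[0,0,-0.8],[0,0,-0.8],[0,0,-0.8],[0,0,-0.6],[0,0,-0.3]], jaw=[0.05,0.05,0.05,0.05,0.05,0.05,0.05,0.05,0.05,0.05])

```text
clock: 18.0
position: [0.566, -0.0939, 0.2318]
ee_rot: [0.997, -0.081, 0.001, 0.0]
ft_force: [0.1, 0.5, -2.3]
grip_width: 0.134
grasp_force: 39.4
```

```bash
python3 g.py .4835 .2933 .231 9.5
```

```text
t 18.0 p [ 0.566  -0.0939  0.2318] yaw -9.26 tiltz [ 2.4e-03 -5.0e-04 -1.0e+00] jaw 0.134 gf 39.4 f [ 0.1  0.5 -2.3]
turn z -4.689 shift [ -0.697 -15.82    0.03 ]
```

Request:
jog_arm(dr=[[0,0,-0.3],[0,0,-0.6],[0,0,-0.8],[0,0,-0.9],[0,0,-0.9],[0,0,-0.7],[0,0,-0.49],[0,0,0],[0,0,0],[0,0,0]], translation=[[0,0,0],[0,0,0],[0,0,0],[0,0,0],[0,0,0],[0,0,0],[0,0,0],[-0.01,-0.3,0],[-0.03,-0.7,0],[-0.04,-0.9,0]], jaw=[0.05,0.05,0.05,0.05,0.05,0.05,0.05,0.05,0.05,0.05])

```text
clock: 19.0
position: [0.5551, -0.0462, 0.229]
ee_rot: [0.997, 0.082, -0.0, -0.0]
ft_force: [0.6, 0.2, -1.3]
grip_width: 0.134
grasp_force: 39.3
```

Request:
jog_arm(dr=[[0,0,0],[0,0,0],[0,0,0],[0,0,0],[0,0,0],[0,0,0],[0,0,0],[0,0,0],[0,0,0],[0,0,0]], translation=[[-0.04,-0.9,0],[-0.04,-0.9,0],[-0.04,-0.9,0],[-0.04,-0.9,0],[-0.04,-0.9,0],[-0.04,-0.9,0],[-0.04,-0.9,0],[-0.04,-0.9,0],[-0.04,-0.9,0],[-0.04,-0.9,0]], jaw=[0.05,0.05,0.05,0.05,0.05,0.05,0.05,0.05,0.05,0.05])

```text
clock: 20.0
position: [0.5072, 0.1752, 0.2294]
ee_rot: [0.997, 0.083, -0.0, 0.0]
ft_force: [0.2, 0.1, -1.8]
grip_width: 0.134
grasp_force: 39.3
```

Request:
jog_arm(dr=[[0,0,0],[0,0,0],[0,0,0],[0,0,0],[0,0,0],[0,0,0],[0,0,0],[0,0,0],[0,0,0]], translation=[[-0.05,-0.9,0],[-0.05,-0.9,0],[-0.05,-0.9,0],[-0.04,-0.9,0],[-0.03,-0.7,0],[-0.02,-0.4,0],[0,-0.22,0],[0,0,0],[0,0,0]], jaw=[0.05,0.05,0.05,0.05,0.05,0.05,0.05,0.05,0.05])

```text
clock: 20.9
position: [0.4826, 0.2925, 0.2294]
ee_rot: [0.997, 0.082, -0.0, 0.0]
ft_force: [0.3, -0.4, -1.6]
grip_width: 0.13
grasp_force: 39.3
```

```bash
python3 g.py .4835 .2933 .13 9.5 .4835 .2933 .0778 9.5
```

```text
t 20.9 p [0.4826 0.2925 0.2294] yaw 9.44 tiltz [-0.e+00 -6.e-04 -1.e+00] jaw 0.13 gf 39.3 f [ 0.3 -0.4 -1.6]
turn z -0.014 shift [ 0.04  -0.027  3.976]
turn z 0.0 shift [0.    0.    2.088]
```

Request:
jog_arm(dr=[[0,0,0],[0,0,0],[0,0,0],[0,0,0],[0,0,0],[0,0,0],[0,0,0],[0,0,0],[0,0,0]], translation=[[0.04,-0.03,0.3],[0,0,0.6],[0,0,0.8],[0,0,0.8],[0,0,0.7],[0,0,0.5],[0,0,0.25],[0,0,0],[0,0,0]], jaw=[0.05,0.05,0.05,0.05,0.05,0.05,0.05,0.05,0.05])

```text
clock: 21.8
position: [0.4835, 0.2943, 0.1313]
ee_rot: [0.997, 0.083, 0.0, -0.0]
ft_force: [-0.2, -0.2, -1.8]
grip_width: 0.132
grasp_force: 39.3
```

```bash
python3 g.py .4835 .2933 .0778 9.5
```

```text
t 21.8 p [0.4835 0.2943 0.1313] yaw 9.5 tiltz [ 7.e-04  3.e-04 -1.e+00] jaw 0.132 gf 39.3 f [-0.2 -0.2 -1.8]
turn z 0.001 shift [-0.009  0.04   2.139]
```

Request:
jog_arm(dr=[[0,0,0],[0,0,0],[0,0,0],[0,0,0],[0,0,0],[0,0,0],[0,0,0],[0,0,0],[0,0,0],[0,0,0]], translation=[[0,0.02,0.2],[0,0,0.3],[0,0,0.3],[0,0,0.3],[0,0,0.3],[0,0,0.2],[0,0,0.2],[0,0,0.15],[0,0,0.1],[0,0,0]], jaw=[0.05,0.05,0.05,0.05,0.05,0.05,0.05,0.05,0.05,0.05])

```text
clock: 22.8
position: [0.4833, 0.2936, 0.0793]
ee_rot: [0.997, 0.083, -0.0, 0.0]
ft_force: [-0.5, -0.4, -2.2]
grip_width: 0.132
grasp_force: 39.3
```

Request:
jog_arm(dr=[[0,0,0],[0,0,0],[0,0,0],[0,0,0],[0,0,0]], translation=[[0,0,0.04],[0,0,0.04],[0,0,0.03],[0,0,0],[0,0,0]], jaw=[0.05,0.05,0.05,0.05,0.05])

```text
clock: 23.3
position: [0.4836, 0.2939, 0.0776]
ee_rot: [0.997, 0.083, 0.0, -0.0]
ft_force: [-1.7, -1.7, 5.8]
grip_width: 0.13
grasp_force: 40.3
```

Seated, same as red. I release it and go on to green. The target is a nudge past the seen position, matching the offsets I found on the first two picks.

Request:
jog_arm(dr=[[0,0,0],[0,0,0],[0,0,0],[0,0,0],[0,0,0],[0,0,0],[0,0,0],[0,0,0],[0,0,0],[0,0,0]], translation=[[0,0,0],[0,0,0],[0,0,0],[0,0,0],[0,0,0],[0,0,-0.2],[0,0,-0.4],[0,0,-0.6],[0,0,-0.8],[0,0,-0.8]], jaw=[0.17,0.22,0.3,0.4,0.45,0.45,0.45,0.45,0.45,0.45])

```text
clock: 24.3
position: [0.4835, 0.2939, 0.1489]
ee_rot: [0.997, 0.083, 0.0, -0.0]
ft_force: [-0.1, 0.2, 0.3]
grip_width: 0.448
grasp_force: 0.0
```

Request:
jog_arm(dr=[[0,0,0],[0,0,0],[0,0,0],[0,0,0],[0,0,0.4],[0,0,0.7],[0,0,0.9],[0,0,0.9],[0,0,0.9],[0,0,0.87]], translation=[[0,0,-0.9],[0,0,-0.9],[0,0,-0.9],[0,0,-0.7],[0,0,0],[0,0,0],[0,0,0],[0,0,0],[0,0,0],[0,0,0]], jaw=[0.45,0.45,0.45,0.45,0.45,0.45,0.45,0.45,0.45,0.45])

```text
clock: 25.3
position: [0.4831, 0.2936, 0.2317]
ee_rot: [0.997, -0.082, -0.0, 0.0]
ft_force: [0.5, 0.4, 0.1]
grip_width: 0.45
grasp_force: 0.0
```

```bash
python3 g.py .5415 -.2410 .232 -9.2
```

```text
t 25.3 p [0.4831 0.2936 0.2317] yaw -9.37 tiltz [-2.e-04 -2.e-04 -1.e+00] jaw 0.45 gf 0.0 f [0.5 0.4 0.1]
turn z -0.044 shift [ 5.7260e+00  2.0734e+01 -1.1000e-02]
```

Request:
jog_arm(dr=[[0,0,0],[0,0,0],[0,0,0],[0,0,0],[0,0,0],[0,0,0],[0,0,0],[0,0,0],[0,0,0],[0,0,0]], translation=[[0.11,0.4,0],[0.22,0.8,0],[0.27,0.97,0],[0.27,0.97,0],[0.27,0.97,0],[0.27,0.97,0],[0.27,0.97,0],[0.27,0.97,0],[0.27,0.97,0],[0.27,0.97,0]], jaw=[0.45,0.45,0.45,0.45,0.45,0.45,0.45,0.45,0.45,0.45])

```text
clock: 26.3
position: [0.5088, 0.0607, 0.2319]
ee_rot: [0.997, -0.08, 0.0, 0.0]
ft_force: [-0.4, -0.0, -0.1]
grip_width: 0.448
grasp_force: 0.0
```

Request:
jog_arm(dr=[[0,0,0],[0,0,0],[0,0,0],[0,0,0],[0,0,0],[0,0,0],[0,0,0],[0,0,0],[0,0,0],[0,0,0]], translation=[[0.27,0.97,0],[0.27,0.97,0],[0.27,0.97,0],[0.27,0.97,0],[0.27,0.97,0],[0.27,0.97,0],[0.27,0.97,0],[0.27,0.97,0],[0.27,0.97,0],[0.27,0.97,0]], jaw=[0.45,0.45,0.45,0.45,0.45,0.45,0.45,0.45,0.45,0.45])

```text
clock: 27.3
position: [0.5364, -0.1893, 0.2319]
ee_rot: [0.997, -0.08, 0.0, 0.0]
ft_force: [0.9, 0.8, 0.3]
grip_width: 0.449
grasp_force: 0.0
```

Request:
jog_arm(dr=[[0,0,0],[0,0,0],[0,0,0],[0,0,0],[0,0,0]], translation=[[0.26,0.97,0],[0.18,0.7,0],[0.1,0.4,0],[0,0,0],[0,0,0]], jaw=[0.45,0.45,0.45,0.45,0.45])

```text
clock: 27.8
position: [0.5423, -0.2397, 0.2318]
ee_rot: [0.997, -0.079, 0.0, -0.0]
ft_force: [0.8, 0.8, 0.2]
grip_width: 0.449
grasp_force: 0.0
```

```bash
python3 g.py .5415 -.2410 .077 -9.2
```

```text
t 27.8 p [ 0.5423 -0.2397  0.2318] yaw -9.11 tiltz [ 1.e-04  6.e-04 -1.e+00] jaw 0.449 gf 0.0 f [0.8 0.8 0.2]
turn z 0.022 shift [-0.022  0.054  6.193]
```

Request:
jog_arm(dr=[[0,0,0.02],[0,0,0],[0,0,0],[0,0,0],[0,0,0],[0,0,0],[0,0,0],[0,0,0],[0,0,0],[0,0,0]], translation=[[-0.02,0.03,0.4],[0,0,0.8],[0,0,0.9],[0,0,0.9],[0,0,0.9],[0,0,0.8],[0,0,0.7],[0,0,0.5],[0,0,0.3],[0,0,0]], jaw=[0.45,0.45,0.45,0.45,0.45,0.45,0.45,0.45,0.45,0.45])

```text
clock: 28.8
position: [0.5411, -0.2409, 0.0759]
ee_rot: [0.997, -0.08, -0.001, -0.0]
ft_force: [0.2, 0.0, -0.1]
grip_width: 0.448
grasp_force: 0.0
```

Request:
jog_arm(dr=[[0,0,0],[0,0,0],[0,0,0],[0,0,0],[0,0,0],[0,0,0],[0,0,0],[0,0,0]], translation=[[0,0,0],[0,0,0],[0,0,0],[0,0,0],[0,0,0],[0,0,0],[0,0,0],[0,0,0]], jaw=[0.35,0.28,0.22,0.17,0.1,0.05,0.05,0.05])

```text
clock: 29.6
position: [0.5419, -0.2415, 0.0773]
ee_rot: [0.997, -0.081, 0.0, 0.0]
ft_force: [-0.1, 1.8, 5.3]
grip_width: 0.135
grasp_force: 40.2
```

Request:
jog_arm(dr=[[0,0,0],[0,0,0],[0,0,0],[0,0,0],[0,0,0],[0,0,0],[0,0,0],[0,0,0],[0,0,0],[0,0,0]], translation=[[0,0,-0.2],[0,0,-0.4],[0,0,-0.6],[0,0,-0.8],[0,0,-0.8],[0,0,-0.8],[0,0,-0.8],[0,0,-0.8],[0,0,-0.6],[0,0,-0.3]], jaw=[0.05,0.05,0.05,0.05,0.05,0.05,0.05,0.05,0.05,0.05])

```text
clock: 30.6
position: [0.542, -0.2417, 0.2316]
ee_rot: [0.997, -0.081, 0.001, 0.0]
ft_force: [0.8, -0.3, -1.6]
grip_width: 0.136
grasp_force: 39.2
```

```bash
python3 g.py .5170 .0960 .231 9.5
python3 - <<'E'
from workcell import optics
import cv2,numpy as np
a=optics.camera("side")["color"][60:420,180:400,::-1]; b=optics.camera("top")["color"][140:290,110:410,::-1]
cv2.imwrite("pics/mid.png",np.hstack([cv2.resize(a,(244,400)),cv2.resize(b,(550,400))]))
E
```

```text
t 30.6 p [ 0.542  -0.2417  0.2316] yaw -9.26 tiltz [ 0.0023 -0.0011 -1.    ] jaw 0.136 gf 39.2 f [ 0.8 -0.3 -1.6]
turn z -4.69 shift [  1.243 -13.487   0.023]
```

View pics/mid.png

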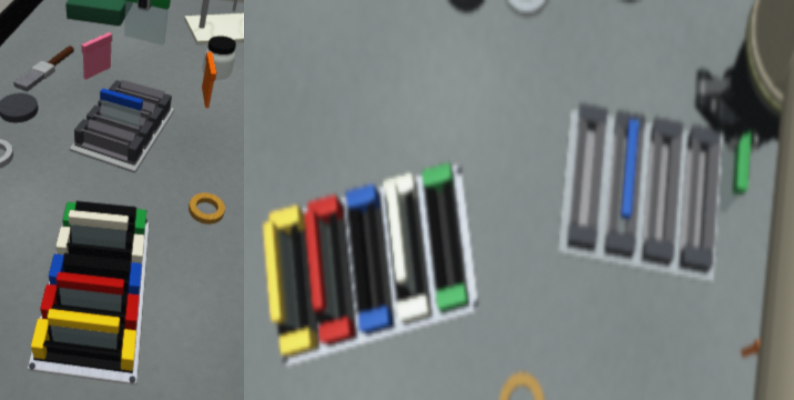

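Red and yellow stand upright in their matching slots. In the side half they are at (90,283) and (83,322), with guards as high as the white one's. Green is in the hand at top-half (742,162). Next I carry green to its slot.

Request:
jog_arm(dr=[[0,0,-0.3],[0,0,-0.6],[0,0,-0.8],[0,0,-0.9],[0,0,-0.9],[0,0,-0.7],[0,0,-0.49],[0,0,0],[0,0,0],[0,0,0]], translation=[[0,0,0],[0,0,0],[0,0,0],[0,0,0],[0,0,0],[0,0,0],[0,0,0],[0.03,-0.3,0],[0.06,-0.7,0],[0.09,-0.9,0]], jaw=[0.05,0.05,0.05,0.05,0.05,0.05,0.05,0.05,0.05,0.05])

```text
clock: 31.7
position: [0.5376, -0.1926, 0.2287]
ee_rot: [0.997, 0.082, -0.0, -0.0]
ft_force: [0.5, -0.1, -2.6]
grip_width: 0.136
grasp_force: 39.1
```

Request:
jog_arm(dr=[[0,0,0],[0,0,0],[0,0,0],[0,0,0],[0,0,0],[0,0,0],[0,0,0],[0,0,0],[0,0,0],[0,0,0]], translation=[[0.08,-0.9,0],[0.08,-0.9,0],[0.08,-0.9,0],[0.08,-0.9,0],[0.08,-0.9,0],[0.08,-0.9,0],[0.08,-0.9,0],[0.08,-0.9,0],[0.08,-0.9,0],[0.08,-0.9,0]], jaw=[0.05,0.05,0.05,0.05,0.05,0.05,0.05,0.05,0.05,0.05])

```text
clock: 32.7
position: [0.5196, 0.0338, 0.2291]
ee_rot: [0.997, 0.083, -0.0, 0.0]
ft_force: [0.3, 0.6, -2.3]
grip_width: 0.133
grasp_force: 39.1
```

Request:
jog_arm(dr=[[0,0,0],[0,0,0],[0,0,0],[0,0,0],[0,0,0],[0,0,0]], translation=[[0.1,-0.9,0],[0.08,-0.8,0],[0.06,-0.6,0],[0.03,-0.29,0],[0,0,0],[0,0,0]], jaw=[0.05,0.05,0.05,0.05,0.05,0.05])

```text
clock: 33.3
position: [0.5164, 0.0959, 0.2292]
ee_rot: [0.997, 0.083, -0.0, 0.0]
ft_force: [-0.1, -0.6, -1.3]
grip_width: 0.138
grasp_force: 39.1
```

```bash
python3 g.py .5170 .0960 .13 9.5 .5170 .0960 .0778 9.5
```

```text
t 33.3 p [0.5164 0.0959 0.2292] yaw 9.48 tiltz [-2.e-04 -6.e-04 -1.e+00] jaw 0.138 gf 39.1 f [-0.1 -0.6 -1.3]
turn z -0.004 shift [ 2.300e-02 -1.000e-03  3.967e+00]
turn z 0.0 shift [0.    0.    2.088]
```

Request:
jog_arm(dr=[[0,0,0],[0,0,0],[0,0,0],[0,0,0],[0,0,0],[0,0,0],[0,0,0],[0,0,0],[0,0,0]], translation=[[0,0,0.3],[0,0,0.6],[0,0,0.8],[0,0,0.8],[0,0,0.7],[0,0,0.5],[0,0,0.25],[0,0,0],[0,0,0]], jaw=[0.05,0.05,0.05,0.05,0.05,0.05,0.05,0.05,0.05])

```text
clock: 34.2
position: [0.517, 0.0963, 0.131]
ee_rot: [0.997, 0.083, 0.0, -0.0]
ft_force: [0.2, 0.8, -1.5]
grip_width: 0.131
grasp_force: 39.2
```

```bash
python3 g.py .5170 .0960 .0778 9.5
```

```text
t 34.2 p [0.517  0.0963 0.131 ] yaw 9.5 tiltz [ 7.e-04  1.e-04 -1.e+00] jaw 0.131 gf 39.2 f [ 0.2  0.8 -1.5]
turn z -0.0 shift [-2.000e-03  1.400e-02  2.129e+00]
```

Request:
jog_arm(dr=[[0,0,0],[0,0,0],[0,0,0],[0,0,0],[0,0,0],[0,0,0],[0,0,0],[0,0,0],[0,0,0],[0,0,0]], translation=[[0,0,0.2],[0,0,0.3],[0,0,0.3],[0,0,0.3],[0,0,0.3],[0,0,0.2],[0,0,0.2],[0,0,0.15],[0,0,0.1],[0,0,0]], jaw=[0.05,0.05,0.05,0.05,0.05,0.05,0.05,0.05,0.05,0.05])

```text
clock: 35.2
position: [0.5165, 0.0963, 0.0791]
ee_rot: [0.997, 0.083, -0.0, 0.0]
ft_force: [-0.2, -0.3, -0.6]
grip_width: 0.129
grasp_force: 39.2
```

Request:
jog_arm(dr=[[0,0,0],[0,0,0],[0,0,0],[0,0,0],[0,0,0]], translation=[[0,0,0.04],[0,0,0.04],[0,0,0.03],[0,0,0],[0,0,0]], jaw=[0.05,0.05,0.05,0.05,0.05])

```text
clock: 35.7
position: [0.5169, 0.0964, 0.0773]
ee_rot: [0.997, 0.083, 0.0, 0.0]
ft_force: [-2.4, 0.2, 5.9]
grip_width: 0.131
grasp_force: 40.1
```

Green is seated. I release it and go to blue.

Request:
jog_arm(dr=[[0,0,0],[0,0,0],[0,0,0],[0,0,0],[0,0,0],[0,0,0],[0,0,0],[0,0,0],[0,0,0],[0,0,0]], translation=[[0,0,0],[0,0,0],[0,0,0],[0,0,0],[0,0,0],[0,0,-0.2],[0,0,-0.4],[0,0,-0.6],[0,0,-0.8],[0,0,-0.8]], jaw=[0.17,0.22,0.3,0.4,0.45,0.45,0.45,0.45,0.45,0.45])

```text
clock: 36.7
position: [0.5168, 0.0965, 0.1486]
ee_rot: [0.997, 0.083, 0.001, -0.0]
ft_force: [0.0, -0.2, -0.4]
grip_width: 0.446
grasp_force: 0.0
```

Request:
jog_arm(dr=[[0,0,0],[0,0,0],[0,0,0],[0,0,0],[0,0,0.4],[0,0,0.7],[0,0,0.9],[0,0,0.9],[0,0,0.9],[0,0,0.87]], translation=[[0,0,-0.9],[0,0,-0.9],[0,0,-0.9],[0,0,-0.7],[0,0,0],[0,0,0],[0,0,0],[0,0,0],[0,0,0],[0,0,0]], jaw=[0.45,0.45,0.45,0.45,0.45,0.45,0.45,0.45,0.45,0.45])

```text
clock: 37.7
position: [0.5163, 0.0963, 0.2315]
ee_rot: [0.997, -0.082, -0.0, 0.0]
ft_force: [0.9, -0.6, -1.0]
grip_width: 0.447
grasp_force: 0.0
```

```bash
python3 g.py .5580 -.1428 .232 -9.2
```

```text
t 37.7 p [0.5163 0.0963 0.2315] yaw -9.38 tiltz [-3.e-04 -1.e-04 -1.e+00] jaw 0.447 gf 0.0 f [ 0.9 -0.6 -1. ]
turn z -0.044 shift [ 3.174  9.175 -0.02 ]
```

Request:
jog_arm(dr=[[0,0,0],[0,0,0],[0,0,0],[0,0,0],[0,0,0],[0,0,0],[0,0,0],[0,0,0],[0,0,0],[0,0,0]], translation=[[0.14,0.4,0],[0.28,0.8,0],[0.33,0.95,0],[0.33,0.95,0],[0.33,0.95,0],[0.33,0.95,0],[0.33,0.95,0],[0.33,0.95,0],[0.33,0.95,0],[0.25,0.8,0]], jaw=[0.45,0.45,0.45,0.45,0.45,0.45,0.45,0.45,0.45,0.45])

```text
clock: 38.7
position: [0.5554, -0.1316, 0.2314]
ee_rot: [0.997, -0.08, -0.0, 0.0]
ft_force: [-0.5, -0.5, -0.4]
grip_width: 0.453
grasp_force: 0.0
```

Request:
jog_arm(dr=[[0,0,0],[0,0,0],[0,0,0]], translation=[[0.15,0.53,0],[0,0,0],[0,0,0]], jaw=[0.45,0.45,0.45])

```text
clock: 39.0
position: [0.5572, -0.1421, 0.2315]
ee_rot: [0.997, -0.08, -0.0, -0.0]
ft_force: [0.2, 0.4, 1.2]
grip_width: 0.452
grasp_force: 0.0
```

```bash
python3 g.py .5580 -.1428 .077 -9.2
```

```text
t 39.0 p [ 0.5572 -0.1421  0.2315] yaw -9.14 tiltz [-2.e-04  6.e-04 -1.e+00] jaw 0.452 gf 0.0 f [0.2 0.4 1.2]
turn z 0.016 shift [0.037 0.024 6.18 ]
```

Request:
jog_arm(dr=[[0,0,0.02],[0,0,0],[0,0,0],[0,0,0],[0,0,0],[0,0,0],[0,0,0],[0,0,0],[0,0,0],[0,0,0]], translation=[[0.03,0.01,0.4],[0,0,0.8],[0,0,0.9],[0,0,0.9],[0,0,0.9],[0,0,0.8],[0,0,0.7],[0,0,0.5],[0,0,0.28],[0,0,0]], jaw=[0.45,0.45,0.45,0.45,0.45,0.45,0.45,0.45,0.45,0.45])

```text
clock: 40.0
position: [0.5576, -0.1426, 0.0762]
ee_rot: [0.997, -0.08, -0.001, -0.0]
ft_force: [0.8, -0.5, 0.1]
grip_width: 0.448
grasp_force: 0.0
```

Request:
jog_arm(dr=[[0,0,0],[0,0,0],[0,0,0],[0,0,0],[0,0,0],[0,0,0],[0,0,0],[0,0,0]], translation=[[0,0,0],[0,0,0],[0,0,0],[0,0,0],[0,0,0],[0,0,0],[0,0,0],[0,0,0]], jaw=[0.35,0.28,0.22,0.17,0.1,0.05,0.05,0.05])

```text
clock: 40.8
position: [0.5584, -0.1431, 0.0775]
ee_rot: [0.997, -0.081, 0.0, 0.0]
ft_force: [-0.4, 1.3, 5.5]
grip_width: 0.132
grasp_force: 40.3
```

Request:
jog_arm(dr=[[0,0,0],[0,0,0],[0,0,0],[0,0,0],[0,0,0],[0,0,0],[0,0,0],[0,0,0],[0,0,0],[0,0,0]], translation=[[0,0,-0.2],[0,0,-0.4],[0,0,-0.6],[0,0,-0.8],[0,0,-0.8],[0,0,-0.8],[0,0,-0.8],[0,0,-0.8],[0,0,-0.6],[0,0,-0.3]], jaw=[0.05,0.05,0.05,0.05,0.05,0.05,0.05,0.05,0.05,0.05])

```text
clock: 41.8
position: [0.5585, -0.1432, 0.2318]
ee_rot: [0.997, -0.081, 0.001, 0.0]
ft_force: [-0.0, -0.3, -1.6]
grip_width: 0.132
grasp_force: 39.4
```

```bash
python3 g.py .5003 .1948 .231 9.5
```

```text
t 41.8 p [ 0.5585 -0.1432  0.2318] yaw -9.26 tiltz [ 2.3e-03 -7.0e-04 -1.0e+00] jaw 0.132 gf 39.4 f [-0.  -0.3 -1.6]
turn z -4.69 shift [ -0.064 -13.719   0.03 ]
```

Request:
jog_arm(dr=[[0,0,-0.3],[0,0,-0.6],[0,0,-0.8],[0,0,-0.9],[0,0,-0.9],[0,0,-0.7],[0,0,-0.49],[0,0,0],[0,0,0],[0,0,0]], translation=[[0,0,0],[0,0,0],[0,0,0],[0,0,0],[0,0,0],[0,0,0],[0,0,0],[0,-0.3,0],[0,-0.7,0],[0,-0.9,0]], jaw=[0.05,0.05,0.05,0.05,0.05,0.05,0.05,0.05,0.05,0.05])

```text
clock: 42.8
position: [0.5496, -0.095, 0.229]
ee_rot: [0.997, 0.082, -0.0, -0.0]
ft_force: [1.4, 1.5, -2.0]
grip_width: 0.133
grasp_force: 39.4
```

Request:
jog_arm(dr=[[0,0,0],[0,0,0],[0,0,0],[0,0,0],[0,0,0],[0,0,0],[0,0,0],[0,0,0],[0,0,0],[0,0,0]], translation=[[0,-0.9,0],[0,-0.9,0],[0,-0.9,0],[0,-0.9,0],[0,-0.9,0],[0,-0.9,0],[0,-0.9,0],[0,-0.9,0],[0,-0.9,0],[0,-0.9,0]], jaw=[0.05,0.05,0.05,0.05,0.05,0.05,0.05,0.05,0.05,0.05])

```text
clock: 43.8
position: [0.5117, 0.128, 0.2294]
ee_rot: [0.997, 0.083, -0.0, 0.0]
ft_force: [0.6, -0.1, -1.5]
grip_width: 0.134
grasp_force: 39.4
```

Request:
jog_arm(dr=[[0,0,0],[0,0,0],[0,0,0],[0,0,0],[0,0,0],[0,0,0]], translation=[[-0.02,-0.9,0],[-0.02,-0.9,0],[-0.02,-0.7,0],[0,-0.32,0],[0,0,0],[0,0,0]], jaw=[0.05,0.05,0.05,0.05,0.05,0.05])

```text
clock: 44.4
position: [0.4998, 0.1944, 0.2294]
ee_rot: [0.997, 0.083, -0.0, 0.0]
ft_force: [0.7, -0.2, -1.0]
grip_width: 0.13
grasp_force: 39.4
```

```bash
python3 g.py .5003 .1948 .13 9.5 .5003 .1948 .0778 9.5
```

```text
t 44.4 p [0.4998 0.1944 0.2294] yaw 9.48 tiltz [-1.e-04 -6.e-04 -1.e+00] jaw 0.13 gf 39.4 f [ 0.7 -0.2 -1. ]
turn z -0.005 shift [ 0.021 -0.011  3.976]
turn z 0.0 shift [0.    0.    2.088]
```

Request:
jog_arm(dr=[[0,0,0],[0,0,0],[0,0,0],[0,0,0],[0,0,0],[0,0,0],[0,0,0],[0,0,0],[0,0,0]], translation=[[0,0,0.3],[0,0,0.6],[0,0,0.8],[0,0,0.8],[0,0,0.7],[0,0,0.5],[0,0,0.25],[0,0,0],[0,0,0]], jaw=[0.05,0.05,0.05,0.05,0.05,0.05,0.05,0.05,0.05])

```text
clock: 45.3
position: [0.5002, 0.1951, 0.1313]
ee_rot: [0.997, 0.083, 0.0, -0.0]
ft_force: [-0.0, 0.0, -1.2]
grip_width: 0.132
grasp_force: 39.4
```

```bash
python3 g.py .5003 .1948 .0778 9.5
```

```text
t 45.3 p [0.5002 0.1951 0.1313] yaw 9.5 tiltz [ 7.e-04  3.e-04 -1.e+00] jaw 0.132 gf 39.4 f [-0.   0.  -1.2]
turn z -0.0 shift [2.000e-03 1.100e-02 2.139e+00]
```

Request:
jog_arm(dr=[[0,0,0],[0,0,0],[0,0,0],[0,0,0],[0,0,0],[0,0,0],[0,0,0],[0,0,0],[0,0,0],[0,0,0]], translation=[[0,0.01,0.2],[0,0,0.3],[0,0,0.3],[0,0,0.3],[0,0,0.3],[0,0,0.2],[0,0,0.2],[0,0,0.15],[0,0,0.1],[0,0,0]], jaw=[0.05,0.05,0.05,0.05,0.05,0.05,0.05,0.05,0.05,0.05])

```text
clock: 46.3
position: [0.4998, 0.1946, 0.0793]
ee_rot: [0.997, 0.083, -0.0, 0.0]
ft_force: [-0.6, -0.5, -0.4]
grip_width: 0.135
grasp_force: 39.4
```

Request:
jog_arm(dr=[[0,0,0],[0,0,0],[0,0,0],[0,0,0],[0,0,0]], translation=[[0,0,0.04],[0,0,0.04],[0,0,0.03],[0,0,0],[0,0,0]], jaw=[0.05,0.05,0.05,0.05,0.05])

```text
clock: 46.8
position: [0.5002, 0.1949, 0.0775]
ee_rot: [0.997, 0.083, 0.0, 0.0]
ft_force: [-1.9, -1.4, 6.2]
grip_width: 0.132
grasp_force: 40.3
```

Blue is seated. I release it, rise, and move the arm back out of the view.

Request:
jog_arm(dr=[[0,0,0],[0,0,0],[0,0,0],[0,0,0],[0,0,0],[0,0,0],[0,0,0],[0,0,0],[0,0,0],[0,0,0]], translation=[[0,0,0],[0,0,0],[0,0,0],[0,0,0],[0,0,0],[0,0,-0.2],[0,0,-0.4],[0,0,-0.6],[0,0,-0.8],[0,0,-0.8]], jaw=[0.17,0.22,0.3,0.4,0.45,0.45,0.45,0.45,0.45,0.45])

```text
clock: 47.8
position: [0.5001, 0.1949, 0.1489]
ee_rot: [0.997, 0.083, 0.0, -0.0]
ft_force: [0.2, -0.4, 0.1]
grip_width: 0.451
grasp_force: 0.0
```

Request:
jog_arm(dr=[[0,0,0],[0,0,0],[0,0,0],[0,0,0],[0,0,0],[0,0,0],[0,0,0],[0,0,0],[0,0,0],[0,0,0]], translation=[[0,0,-0.9],[0,0,-0.9],[0,0,-0.9],[0,0,-0.7],[0,0.4,0],[0,0.8,0],[0,0.9,0],[0,0.9,0],[0,0.9,0],[0,0.9,0]], jaw=[0.45,0.45,0.45,0.45,0.45,0.45,0.45,0.45,0.45,0.45])

```text
clock: 48.8
position: [0.5196, 0.0747, 0.2318]
ee_rot: [0.997, 0.083, -0.0, 0.0]
ft_force: [-0.1, -0.4, -0.1]
grip_width: 0.447
grasp_force: 0.0
```

Request:
jog_arm(dr=[[0,0,0],[0,0,0],[0,0,0],[0,0,0],[0,0,0],[0,0,0],[0,0,0],[0,0,0],[0,0,0],[0,0,0]], translation=[[0,0.9,0],[0,0.9,0],[0,0.9,0],[0,0.9,0],[0,0.9,0],[0,0.9,0],[0,0.8,0],[0,0.5,0],[0,0,0],[0,0,0]], jaw=[0.45,0.45,0.45,0.45,0.45,0.45,0.45,0.45,0.45,0.45])

```text
clock: 49.8
position: [0.5472, -0.0881, 0.2318]
ee_rot: [0.997, 0.083, -0.0, -0.0]
ft_force: [-0.9, 0.5, -0.2]
grip_width: 0.447
grasp_force: 0.0
```

```bash
python3 - <<'E'
from workcell import optics
from h import *
S=optics.camera("side");T=optics.camera("top")
a=S["color"][60:420,180:400,::-1]; b=T["color"][140:290,110:410,::-1]
cv2.imwrite("pics/end.png",np.hstack([cv2.resize(a,(300,491)),cv2.resize(b,(490,491))]))
for col,e in(("yellow",(.4836,.2939)),("red",(.4918,.244)),("blue",(.5002,.1949)),("green",(.5169,.0964))):
    print(col,"expected",proj(S,[*e,.094]).round(1),[(np.round(cv2.minAreaRect(k)[0],1)) for k in blobs(S["color"],col,120,40)])
E
python3 g.py
```

```text
yellow expected [254.8 348.6] [array([294.9, 374.6]), array([245.5, 352.6])]
red expected [260.9 314.5] [array([298. , 339.7]), array([251.8, 317.8]), array([267.8, 109.6])]
blue expected [266.  284.9] [array([301. , 309.7]), array([230.6, 301.5]), array([266.3, 284.5])]
green expected [274.6 235. ] [array([306. , 258.5]), array([241.8, 251.8]), array([274.7, 234.7]), array([259.5,  61.1])]
t 49.9 p [ 0.5473 -0.0875  0.2319] yaw 9.6 tiltz [ 1.e-04  3.e-04 -1.e+00] jaw 0.448 gf 0.0 f [-0.4  0.5  0.5]
```

View pics/end.png

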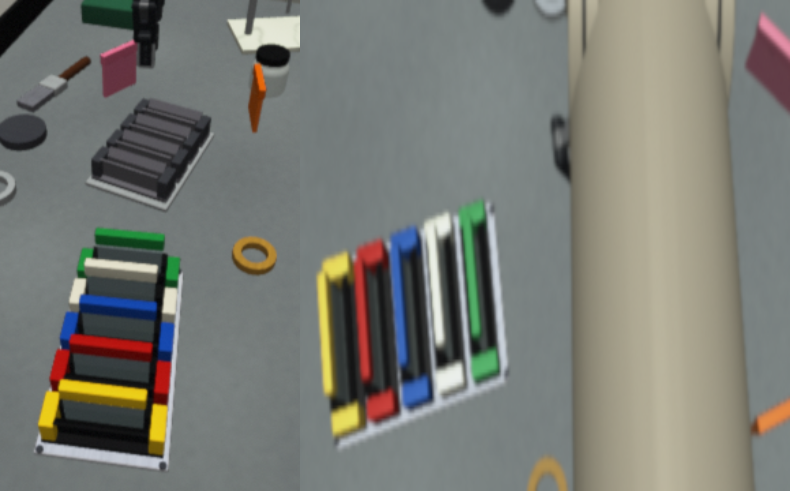

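The storage rack is empty. All four flats stand upright in their matching slots, with guards in the side half from (100,392) for yellow up to (130,238) for green, level with the untouched white flat. The blue and green guards sit within a pixel of the seated position. The red and yellow masks merge with the end block, so that comparison is off for them, but they look the same in the picture. I hand the job in.

```bash
python3 -c "
from workcell import manip; print(manip.hand_in())"
```

```text
the job is handed in; nothing more can be done
None
```

The job is handed in at about 50 s of the 120 s allowed: the red, yellow, green and blue flats are released, upright and seated in their matching loading-rack slots, and the white flat was left where it stood.

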